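Set the polariser ring to its rider and clamp it

TASK

Make the polarising light stand ready for the asphalt slice lying on it: with the fingertips, gently push the upright post of the ring's lever around the scale until the lever's point stands at the point of the small steel rider on the rim of the scale. Then push the clamp lever beside the ring inwards until its nose lies over the ring's rim, with the ring still on its setting. Only push: do not pinch or grip either lever, and leave the rider, the slice and everything else on the table as they are.

Things in the scene. Friction and masses are not known exactly. Their poses are not given: they have to be found in the camera images.
- stand: Light stand, fixed: teal base plate (top 30 mm high) with a round white scale 260 mm across (top 34 mm) and in its middle a turning ring 150 mm across (top 56 mm) round a white glass. Origin: on the ring's axis at table height; -x is its front, facing the robot, yawed up to 20 degrees. In its axes the plate reaches 140 mm to -x, 130 to +x, 140 to +y, 210 to -y.
- ring_axis (a point): The vertical axis on which the ring turns, 36 mm above the table.
- ring (a joint): Angle of the ring and its lever, rad, from above clockwise positive: at 0 the lever points along the stand's -x axis, at +1.57 along its +y axis. It starts between -0.65 and -0.05, travel -0.75 to 1.5. Stiff: it needs about 2 to 3 N at the post and stays where it is left.
- lever_post (a point): Centre of the top of the upright black post on the ring's lever: round, 12 mm thick, 98 mm from the ring's axis, free to be pushed from 46 mm (top of the flat lever) up to 92 mm above the table.
- lever_tip (a point): The lever's point, 112 mm from the ring's axis, 42 mm above the table, just short of the scale's tick marks.
- rider (a joint): Angle of the rider on the scale, rad, counted like joint ring (same axis, same zero, same sense), so the ring is set when both are equal. Starts between 0.35 and 1.2. Stiff; it is to stay where it is.
- rider_tip (a point): The inward point of the rider, a dark steel clip 14 mm wide and up to 47 mm above the table on the rim of the scale, 114 to 137 mm from the ring's axis. The point is 114 mm from the axis.
- clamp_pivot (a point): The vertical pivot of the clamp lever, on a pillar at 20 mm to +x and 155 mm to -y of the stand's origin, in the stand's axes.
- clamp (a joint): Angle of the clamp lever, rad, from above anticlockwise positive: at 0 it points along the stand's +x axis (open), at 1.5 it meets its stop, almost along +y, its nose over the ring's rim (closed). Starts between 0 and 0.3. It needs about 2 N at the knob and stays where it is left.
- clamp_knob (a point): Centre of the top of the clamp lever's upright black knob: round, 16 mm thick, 70 mm from the pivot, 66 mm (top of the flat arm) to 102 mm above the table. The arm is 16 mm wide and ends in the nose 92 mm from the pivot.
- slice: Asphalt slice, a loose disc 56 mm across and 10 mm thick, on the stand's glass. Origin: centre of its underside. Leave alone.
- dropper: Loose amber bottle 28 mm across, 60 mm high, on the base plate's rear (+x, +y) corner. Origin: centre of its foot. Leave alone.
- core0: Loose asphalt specimen, 50 x 60 x 45 mm high, left of the stand. Leave alone.
- core1: Loose asphalt specimen, 45 x 100 x 40 mm high, beyond the stand. Leave alone.
- core2: Loose asphalt specimen, 50 x 55 x 50 mm high, beyond the stand. Leave alone.
- core3: Loose asphalt specimen, 55 x 70 x 40 mm high, right of the stand. Leave alone.
- beaker: Loose empty glass beaker, 70 mm across, 85 mm high, beyond the stand. Leave alone.
- pen: Loose pen, 9 mm thick, 144 mm long, left of the stand. Leave alone.

How it is judged (in metres and radians):
On the way, in this order (a step that is already met when the one before it is completed fails the run):
1. the ring's lever is at the rider, at rest, while the clamp is still open (horizontal distance between lever_tip and rider_tip below 0.0065 m and velocity of joint ring between -0.05 and 0.05 rad/s and value of joint clamp below 0.6 rad), for 0.2 s.
2. the clamp is closed with the ring still on its setting (horizontal distance between lever_tip and rider_tip below 0.0065 m and value of joint clamp above 1.25 rad), for 0.2 s.
At the end, for the whole second after the job is handed in: The lever's point is within 6.5 mm of the rider's point seen from above (about 3 degrees), at rest; the clamp lever is closed beyond 1.25 rad of its 1.5 rad; the rider is where it was (all of step 2 and velocity of joint ring between -0.05 and 0.05 rad/s and distance of rider_tip from where it was at the start of the episode below 0.004 m); the robot touches nothing.
It fails at once if the ring's lever is pinched or shoved (over 30 N from the fingers) (contact force between the fingers and ring above 30 N).
It fails at once if the clamp lever is pinched or shoved (over 30 N from the fingers) (contact force between the fingers and clamp above 30 N).
It fails at once if the rider is shifted by more than 4 mm (distance of rider_tip from where it was at the start of the episode above 0.004 m).
It fails at once if the slice is shifted by more than 8 mm, or lifted (distance of slice from where it was at the start of the episode above 0.008 m).
It fails at once if another loose thing is shifted by more than 15 mm or lifted (distance of any of core0, core1, core2, core3, beaker, pen, dropper from where it was at the start of the episode above 0.015 m).
It also fails if it takes over 69 s, if anything falls off the work surface, if the arm or the gripper's body presses on something with over 40 N, if the wrist force passes 120 N, or if a joint passes its speed limit or range.

ROBOT

A 6-joint arm with a two-finger parallel gripper is mounted at the origin on the work surface. World frame = base frame: x ahead of the robot, y to its left, z up, the work surface at z = 0. Lengths are in mm, angles in rad, forces in N, time in s.
With the tool pointing down it reaches from about 350 to 775 mm from the base axis. Payload 7.3 kg.
Tool frame: the origin (TCP) lies at the very end of the fingers, on their centre line; the grasp point (between the pads) lies grip_point_offset behind it (grip_point_offset is the distance from the TCP to the grasp point, in mm); x points along the fingers, z is the direction in which the jaws open and shut, and the axes are right-handed (so a half turn about x gives the same grasp; the last joint's range is limited). The gripper opens to 92 mm and grips with 3 to 60 N. Pads are 19 mm wide; open, the fingers measure 130 mm over their backs; the gripper's body (75 mm by 190 mm) begins 47 mm behind the grasp point.
Start: joints at [-1.393, 0.342, 1.524, -0, 1.275, -0.146], TCP at [167.063, -497.73, 226.741] pointing down, gripper open.
Joint ranges: [-2.53, 2.53], [-0.77, 2.02], [0.04, 2.7], [-1, 4.14], [0.28, 2.66], [-3.11, 3.11]. Speed limits (rad/s): [2.57, 2.57, 3.14, 3.14, 3.14, 3.14].

INTERFACE

Orientations are given as [roll, pitch, yaw] about the fixed x, y, z axes, in that order (R = Rz(yaw) Ry(pitch) Rx(roll)).
In Python, from plant import * gives the robot as it stands.
- The arm moves only by the tool send_rows, never from a script. Its argument "series" is text: rows parted by semicolons, each of 5 numbers parted by spaces: the gripper's target within -1 to 1 (fully open at 1, half-way at 0, shut at -1), then the shift along the tool's x, y, z in units of 30 mm (1.0 is 30 mm), then the turn about the tool's x in units of 5 degrees (1.0 is 5 degrees). A call has 1 to 8 rows; each row is the pose to reach, as a shift and turn from the pose commanded when the call began, along the tool's axes at that moment; what a row does not reach only later rows make up. A row lasts 1/8 s, in which the tool goes at most 62.5 mm and 10.7 degrees, less where a joint would pass 70% of its speed; a pose out of reach is approached as far as the arm can. A call with a gripper value outside its range is refused whole. The fingers move at their own pace and stop on an object; the grip force is fixed at half the most. Time passes only in rows, so rows that repeat a pose let the fingers close. It gives the time, the measured TCP pose, the force and the opening at its end, in the units of the state.
- get_obs(): the state, without advancing time (a new reading comes with each control period).
- capture(name): name is "side" or "top"; returns a dict with "pixels" (480x640x3 uint8, red, green, blue), "mtx" (3x3 intrinsics, pixels), "R" (3x3) and "t" (3): a world point X has camera coordinates R X + t. Camera axes: x right, y down, z forward; pixel columns grow to the right and rows downward; lengths in mm; the calibration is good to about 2 mm. A picture is of the moment at which its call begins. There is no depth.
- close_job(): hands the job in, once; it reports no verdict.
Trained networks look in a picture, given as the dict that the camera call returned (one of the last four; its "shot" number tells which), for a name from the list of things; names that differ only in an ending like _2 or _b are one class to them, and where a whole thing is asked for, a point or a joint stands for the part that bears it (a point fixed in the world has none). Each returns a list of dicts, best first, with "score" (0 to 1); they miss things now and then, are a little off and sometimes report something else, mostly with a low value. They report only what shows in the picture. A call takes as long as a camera call.
- cut_out(picture, thing): "pixels" (480x640 bool, what is visible of it).
- place_of(picture, thing): "point" ([x, y, z] in mm, in world coordinates, good to about 4 mm: a listed point, or the origin of a listed thing).
The state is a dict: "time": time; "joint_positions": joint angles; "dq": joint speeds; "tau": joint torques, N m; "tool_pos": TCP position; "tcp_rot": TCP orientation; "contact_force": force on the tool from outside, world axes, zero at the start; "moment": the same for the moment, N m; "grip_width": finger opening in mm.
Only numpy, scipy, OpenCV 4.12 (cv2) and the standard library are available. Lean on these libraries where they do the work, as an engineer would, in place of code of your own. Each camera call takes 0.05 s, during which the arm holds its last target.

## Working session

There is one attempt and no reset: what is moved stays moved. The work goes in short steps, Python scripts to look and compute and a tool call to move; the robot and the scene stay as the last step left them, time stands still between calls to the robot, and variables do not carry over. Pictures are saved under pics/ and viewed, and the job is handed in when it is done.

Besides the shell and the picture viewer there is one more tool, called as name(argument=value, ...) on one line, values as JSON. send_rows: Moves the arm, as the interface text tells. Its arguments: {"type":"object","properties":{"series":{"type":"string"}},"required":["series"]}

```bash
mkdir -p pics; ls; cat > h.py <<'E'
from plant import *
import numpy as np, cv2
from scipy.spatial.transform import Rotation as Ro
def save(p,n): cv2.imwrite('pics/'+n,cv2.cvtColor(p['pixels'],cv2.COLOR_RGB2BGR))
def proj(p,X):
    c=np.array(p['R'])@np.array(X)+np.array(p['t']); q=np.array(p['mtx'])@c; return q[:2]/q[2]
def unproj(p,uv,z):
    R=np.array(p['R']);t=np.array(p['t']);d=R.T@np.linalg.inv(p['mtx'])@np.array([uv[0],uv[1],1.]);o=-R.T@t
    return o+d*(z-o[2])/d[2]
E
python3 - <<'E'
from h import *
o=get_obs();print({k:np.round(v,3).tolist() for k,v in o.items()})
for n in ('top','side'):
    p=capture(n);save(p,n+'0.png')
    for k in ['stand','ring_axis','lever_post','lever_tip','rider_tip','clamp_pivot','clamp_knob','slice']:
        r=place_of(p,k);print(n,k,[(np.round(a['point'],1).tolist(),round(a['score'],2)) for a in r[:2]])
print(get_obs()['time'])
E
```

```text
pics
{'time': 0.0, 'joint_positions': [-1.393, 0.343, 1.525, -0.0, 1.275, -0.146], 'dq': [-0.001, -0.0, 0.001, -0.002, -0.002, -0.001], 'tau': [-0.001, -43.125, -24.423, 0.072, 0.056, -0.0], 'tool_pos': [166.979, -497.299, 226.028], 'tcp_rot': [3.02, 1.569, 1.773], 'contact_force': [0.354, -0.642, -0.139], 'moment': [-0.069, -0.064, 0.007], 'grip_width': 91.51}
top stand [([573.9, 82.1, -4.7], 0.55)]
top ring_axis [([572.0, 80.2, 38.7], 0.96)]
top lever_post [([473.8, 88.8, 95.0], 0.82)]
top lever_tip [([460.0, 96.8, 38.9], 0.63), ([571.1, 83.9, -2.6], 0.32)]
top rider_tip [([513.8, 175.7, 40.5], 0.57)]
top clamp_pivot [([566.9, -74.9, 49.1], 0.56)]
top clamp_knob [([634.3, -61.9, 98.0], 0.88), ([566.6, -73.7, 52.6], 0.19)]
top slice [([571.1, 82.0, 58.0], 0.6), ([787.2, 202.8, -0.4], 0.4)]
side stand [([572.9, 88.6, -5.7], 0.71)]
side ring_axis [([576.0, 86.0, 36.1], 0.56), ([735.8, -31.5, -0.6], 0.38)]
side lever_post [([575.8, 86.0, -5.3], 0.72), ([474.7, 88.4, 89.8], 0.7)]
side lever_tip [([459.5, 88.0, 40.0], 0.69)]
side rider_tip [([511.5, 177.5, 39.2], 0.41)]
side clamp_pivot [([563.4, -71.0, 50.4], 0.8), ([512.7, 176.6, 39.6], 0.42)]
side clamp_knob []
side slice [([566.8, 81.0, 64.2], 0.67)]
0.9
```

View pics/top0.png

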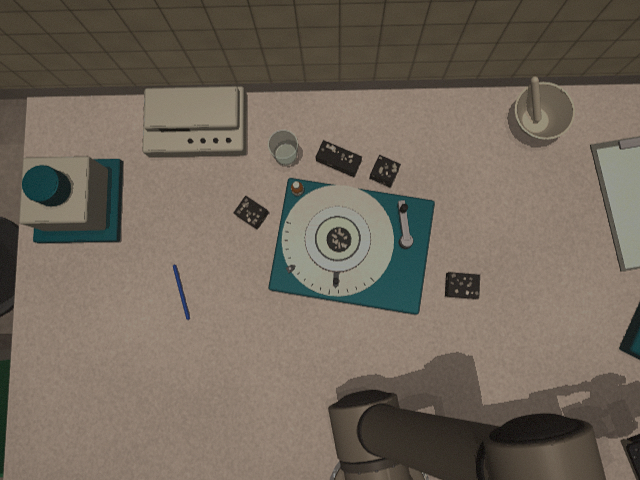

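View pics/side0.png

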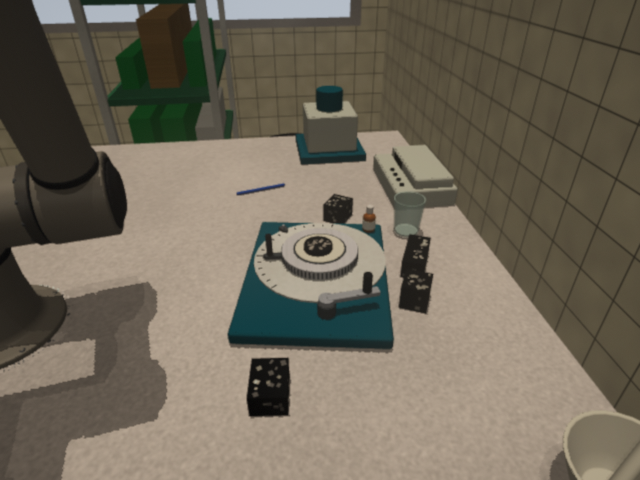

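The top view shows the lever at (336,283), the rider at (291,268), the clamp pivot at (406,240) and its knob at (404,207). Next I'll refine the geometry.

```bash
python3 - <<'E'
from h import *
from scipy.optimize import least_squares
p=capture('top');s=capture('side');save(p,'t1.png');save(s,'s1.png')
im=cv2.cvtColor(p['pixels'],cv2.COLOR_RGB2BGR)[170:325,260:445];cv2.imwrite('pics/tz1.png',cv2.resize(im,None,fx=4,fy=3.8,interpolation=cv2.INTER_CUBIC))
hsv=cv2.cvtColor(p['pixels'],cv2.COLOR_RGB2HSV)
m=cut_out(p,'stand')[0]['pixels'].astype(np.uint8);
c,_=cv2.findContours(m,cv2.RETR_EXTERNAL,cv2.CHAIN_APPROX_NONE);c=max(c,key=cv2.contourArea)
h=cv2.convexHull(c);a=cv2.approxPolyDP(h,4,True)[:,0];print(a.tolist())
for k in ['rider_tip','rider','lever_tip','clamp_knob']:
    for q in (p,s):
        r=cut_out(q,k)
        if r: print(k,r[0]['score'],r[0]['pixels'].sum(),np.argwhere(r[0]['pixels']).mean(0)[::-1])
o=get_obs();R=Ro.from_euler('xyz',o['tcp_rot']).as_matrix();print(np.round(R,3))
E
```

```text
[[289, 179], [434, 203], [416, 314], [270, 288]]
rider_tip 0.56 39 [290.41025641 268.25641026]
rider_tip 0.47 49 [282.36734694 229.04081633]
rider 0.39 44 [289.95454545 268.52272727]
rider 0.52 52 [282.25       228.94230769]
lever_tip 0.71 843 [462.09371293 285.53736655]
lever_tip 0.87 2390 [314.26192469 256.0125523 ]
clamp_knob 0.82 395 [404.36962025 224.36202532]
clamp_knob 0.67 860 [351.13023256 292.81162791]
[[ 0.     0.948  0.318]
 [-0.     0.318 -0.948]
 [-1.    -0.     0.   ]]
```

View pics/tz1.png

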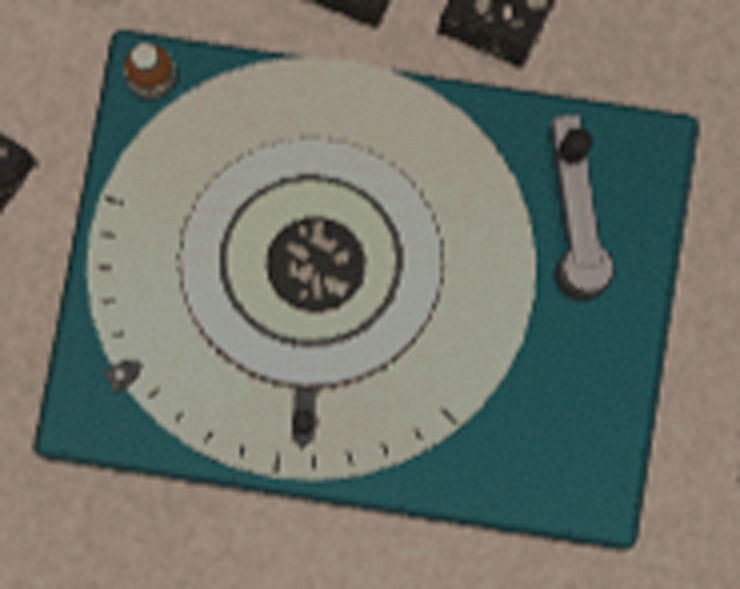

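```bash
python3 - <<'E'
from h import *
from scipy.optimize import least_squares
p=capture('top')
px=lambda x,y:(x/4+260-.4,y/3.8+170-.4)
C=[px(*a) for a in [(115,32),(697,118),(632,548),(38,455)]]
L=np.array([(130,140),(130,-210),(-140,-210),(-140,140)])
W=np.array([unproj(p,c,30)[:2] for c in C]);print(W.round(1))
def f(v):
    c,s=np.cos(v[2]),np.sin(v[2]);return (L@np.array([[c,-s],[s,c]]).T+v[:2]-W).ravel()
r=least_squares(f,[573,83,-.18]);print(r.x,r.fun.round(1))
c0=unproj(p,px(311.5,267),34);print('scale c',c0)
rt=unproj(p,px(138,362),42);lt=unproj(p,px(303,445),42)
for n,v in (('rider',rt),('lever',lt)):
    for o in (c0,r.x):
        d=v[:2]-o[:2];print(n,v.round(1),np.hypot(*d).round(1),np.degrees(np.arctan2(d[1],d[0])).round(1))
for n,a,z in (('piv',(587,268),70),('knob',(574,143),102),('post',(303,421),92)): print(n,unproj(p,px(*a),z).round(1))
E
```

```text
[[ 720.6  195.5]
 [ 659.8 -143.7]
 [ 399.1  -96.1]
 [ 459.8  241.2]]
[ 5.70945303e+02  8.28061490e+01 -1.77435353e-01] [ 3.   2.1  2.  -3.1 -3.1 -3.1 -2.   4.1]
scale c [570.97381495  82.50283133  34.        ]
rider [514.  182.6  42. ] 115.2 119.7
rider [514.  182.6  42. ] 114.9 119.7
lever [462.7  89.3  42. ] 108.4 176.4
lever [462.7  89.3  42. ] 108.4 176.6
piv [562.7 -71.5  70. ]
knob [631.6 -63.  102. ]
post [473.7  89.   92. ]
```

send_rows(series="-1 0 7.7 -7 -7; -1 0 15.4 -14.1 -13.6; -1 1 15.4 -14.1 -13.6; -1 2 15.4 -14.1 -13.6; -1 2 15.4 -14.1 -13.6; -1 2 15.4 -14.1 -13.6; -1 2 15.4 -14.1 -13.6; -1 2 15.4 -14.1 -13.6")

```text
time: 2.5
tool_pos: [408.9, -60.8, 183.4]
tcp_rot: [-0.408, 1.569, -0.467]
contact_force: [0.4, -1.6, -0.5]
grip_width: 16.5
```

```bash
cat >> h.py <<'E'
def st():
    o=get_obs();R=Ro.from_euler('xyz',o['tcp_rot']).as_matrix()
    print(round(o['time'],2),np.round(o['tool_pos'],1),'y-ang',np.degrees(np.arctan2(R[1,1],R[0,1])).round(1),'F',np.round(o['contact_force'],1),'w',round(o['grip_width'],1),'q',np.round(o['joint_positions'],2));return o,R
def rows(pts,o,R,g=-1):
    # pts: list (x,y,z,yang deg); prints rows
    y0=np.degrees(np.arctan2(R[1,1],R[0,1]))
    for x,y,z,a in pts:
        d=R.T@(np.array([x,y,z])-o['tool_pos'])/30; print(g,*np.round(d,2),round(-((a-y0+180)%360-180)/5,2),end='; ')
    print()
E
python3 - <<'E'
from h import *
import plant
print([ (k,getattr(plant,k)) for k in dir(plant) if 'off' in k.lower()])
o,R=st()
E
```

```text
[('grip_point_offset', 18.8)]
2.5 [408.9 -60.8 183.4] y-ang 86.6 F [ 0.4 -1.6 -0.5] w 16.5 q [-0.33  0.18  1.88 -0.    1.08 -0.27]
```

```bash
python3 - <<'E'
from h import *
o,R=st()
rows([(472,50,150,86.5),(472,50,64,86.5)],o,R)
E
```

```text
2.5 [408.9 -60.8 183.4] y-ang 86.6 F [ 0.4 -1.6 -0.5] w 16.5 q [-0.33  0.18  1.88 -0.    1.08 -0.27]
-1 1.11 3.81 1.88 0.02; -1 3.98 3.82 1.87 0.02;
```

send_rows(series="-1 1.1 3.8 1.88 0; -1 1.1 3.8 1.88 0; -1 1.1 3.8 1.88 0; -1 3.95 3.8 1.88 0; -1 3.95 3.8 1.88 0; -1 3.95 3.8 1.88 0; -1 3.95 3.8 1.88 0; -1 3.95 3.8 1.88 0")

```text
time: 3.5
tool_pos: [472.1, 47.4, 66.1]
tcp_rot: [-0.042, 1.568, -0.102]
contact_force: [-0.0, 1.1, -0.3]
grip_width: 0.3
```

```bash
python3 - <<'E'
from h import *
o,R=st()
p=capture('side');save(p,'s2.png');p=capture('top');im=cv2.cvtColor(p['pixels'],cv2.COLOR_RGB2BGR)[170:325,260:445];cv2.imwrite('pics/tz2.png',cv2.resize(im,None,fx=4,fy=3.8,interpolation=cv2.INTER_CUBIC))
E
```

```text
3.5 [472.1  47.4  66.1] y-ang 86.5 F [-0.   1.1 -0.3] w 0.3 q [-0.06  0.45  1.87 -0.    0.82 -0.  ]
```

View pics/s2.png

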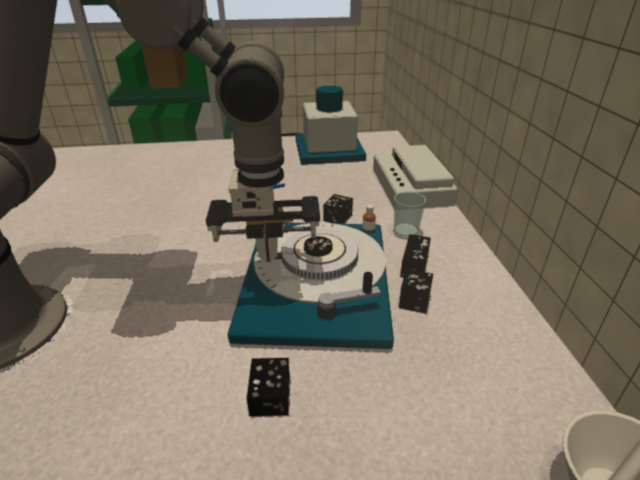

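View pics/tz2.png

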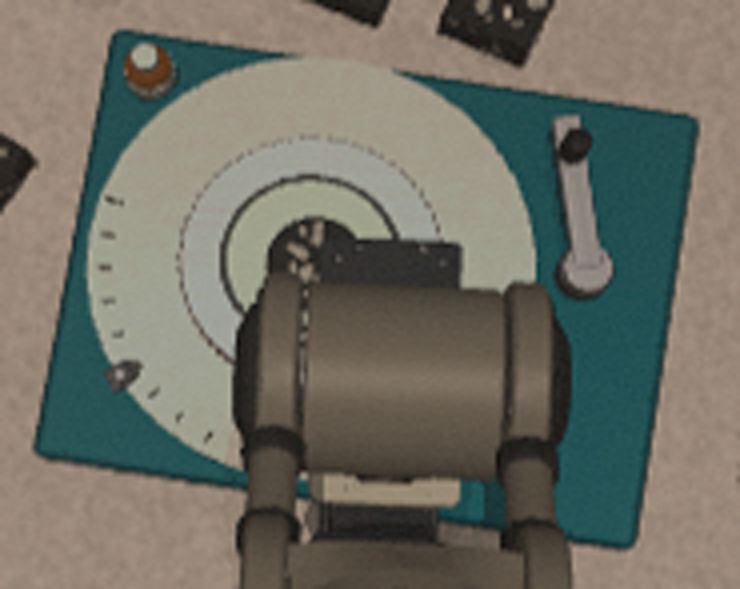

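```bash
cat >> h.py <<'E'
C=np.array([571.,82.6])
def arc(th,d=16.,z=64.,r=98.):
    a=np.radians(th);u=np.array([np.cos(a),np.sin(a)]);t=np.array([np.sin(a),-np.cos(a)])
    P=C+r*u-d*t; return (P[0],P[1],z,th-90)
E
python3 - <<'E'
from h import *
o,R=st()
rows([arc(t) for t in (187,183,181,179,177,175,173,171)],o,R)
E
```

```text
3.6 [471.8  47.6  65.8] y-ang 86.5 F [ 0.4  0.  -0.4] w 0.3 q [-0.06  0.45  1.87 -0.    0.81 -0.  ]
-1 0.06 0.25 0.11 -2.09; -1 0.06 0.47 0.04 -1.29; -1 0.06 0.58 0.01 -0.89; -1 0.06 0.69 -0.01 -0.49; -1 0.06 0.81 -0.03 -0.09; -1 0.06 0.92 -0.05 0.31; -1 0.06 1.03 -0.06 0.71; -1 0.06 1.15 -0.07 1.11;
```

send_rows(series="-1 0.05 0.25 0 0; -1 0.05 0.45 0 0; -1 0.05 0.58 0 0; -1 0.05 0.69 0 0; -1 0.05 0.81 -0.03 0; -1 0.05 0.92 -0.05 0.3; -1 0.05 1.03 -0.06 0.7; -1 0.05 1.15 -0.07 1.1")

```text
time: 4.6
tool_pos: [471.2, 82.2, 63.2]
tcp_rot: [-1.38, 1.57, -1.539]
contact_force: [0.2, -1.9, 0.3]
grip_width: 0.2
```

```bash
python3 - <<'E'
from h import *
o,R=st()
p=capture('side');save(p,'s3.png')
for k in ['lever_post','lever_tip']:
    r=place_of(p,k);print(k,[(np.round(a['point'],1).tolist(),round(a['score'],2)) for a in r[:2]])
rows([arc(t) for t in (168,165,162,159,156,153,150,147)],o,R)
E
```

```text
4.6 [471.2  82.2  63.2] y-ang 80.9 F [ 0.2 -1.9  0.3] w 0.2 q [ 0.01  0.47  1.86 -0.    0.82  0.17]
lever_post []
lever_tip [([462.2, 103.3, 42.4], 0.6)]
-1 -0.03 0.17 -0.01 0.58; -1 -0.03 0.35 -0.02 1.18; -1 -0.03 0.52 -0.03 1.78; -1 -0.03 0.69 -0.02 2.38; -1 -0.03 0.87 -0.01 2.98; -1 -0.03 1.04 0.01 3.58; -1 -0.03 1.21 0.04 4.18; -1 -0.03 1.38 0.08 4.78;
```

send_rows(series="-1 0 0.17 -0.01 0.6; -1 0 0.35 -0.02 1.2; -1 0 0.52 -0.03 1.8; -1 0 0.69 -0.02 2.4; -1 0 0.87 -0.01 3; -1 0 1.04 0.01 3.6; -1 0 1.21 0.04 4.2; -1 0 1.38 0.08 4.8")

```text
time: 5.75
tool_pos: [479.3, 122.7, 63.1]
tcp_rot: [-2.303, 1.569, -2.879]
contact_force: [-2.8, -1.2, 2.0]
grip_width: 0.2
```

```bash
python3 - <<'E'
from h import *
o,R=st()
p=capture('side');save(p,'s4.png')
for k in ['lever_post','lever_tip']:
    r=place_of(p,k);print(k,[(np.round(a['point'],1).tolist(),round(a['score'],2)) for a in r[:2]])
rows([arc(t) for t in (144.5,142,139.5,137,134.5,132,130,130)],o,R)
E
```

```text
5.75 [479.3 122.7  63.1] y-ang 57.0 F [-2.8 -1.2  2. ] w 0.2 q [ 0.1   0.49  1.81 -0.    0.84  0.67]
lever_post []
lever_tip [([476.3, 144.3, 39.1], 0.89)]
-1 -0.03 0.15 0.0 0.49; -1 -0.03 0.3 -0.01 0.99; -1 -0.03 0.44 -0.02 1.49; -1 -0.03 0.59 -0.02 1.99; -1 -0.03 0.73 -0.01 2.49; -1 -0.03 0.87 -0.0 2.99; -1 -0.03 0.99 0.01 3.39; -1 -0.03 0.99 0.01 3.39;
```

View pics/s4.png

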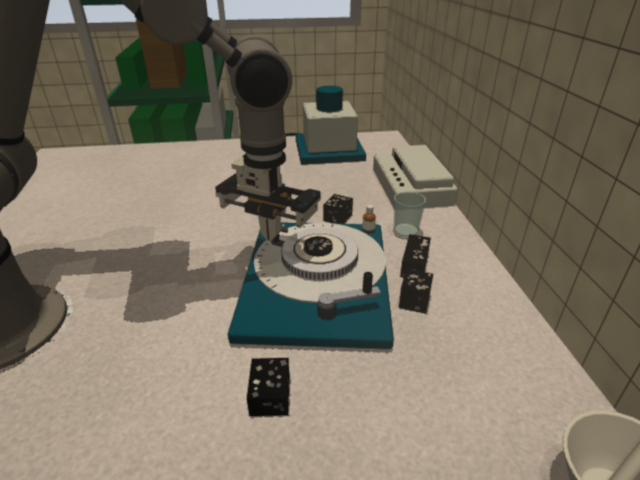

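send_rows(series="-1 0 0.15 0 0.5; -1 0 0.3 -0.01 1; -1 0 0.44 -0.02 1.5; -1 0 0.59 -0.02 2; -1 0 0.73 -0.01 2.5; -1 0 0.87 0 3; -1 0 0.99 0.01 3.4; -1 0 0.99 0.01 3.4")

```text
time: 6.9
tool_pos: [496.0, 147.5, 63.0]
tcp_rot: [-2.139, 1.57, -3.009]
contact_force: [-0.9, -0.4, -0.8]
grip_width: 0.5
```

```bash
python3 - <<'E'
from h import *
o,R=st()
p=capture('side');save(p,'s5.png');p2=capture('top')
for q in (p,p2):
  for k in ['lever_tip','rider_tip']:
    r=place_of(q,k);print(k,[(np.round(a['point'],1).tolist(),round(a['score'],2)) for a in r[:2]])
im=cv2.cvtColor(p['pixels'],cv2.COLOR_RGB2BGR)[180:300,225:385];cv2.imwrite('pics/sz5.png',cv2.resize(im,None,fx=4.5,fy=4.5,interpolation=cv2.INTER_CUBIC))
im=cv2.cvtColor(p2['pixels'],cv2.COLOR_RGB2BGR)[170:325,260:445];cv2.imwrite('pics/tz5.png',cv2.resize(im,None,fx=4,fy=3.8,interpolation=cv2.INTER_CUBIC))
E
```

```text
6.9 [496.  147.5  63. ] y-ang 40.1 F [-0.9 -0.4 -0.8] w 0.5 q [0.14 0.52 1.75 0.   0.87 1.01]
lever_tip [([502.2, 168.3, 41.4], 0.77)]
rider_tip []
lever_tip []
rider_tip []
```

View pics/sz5.png

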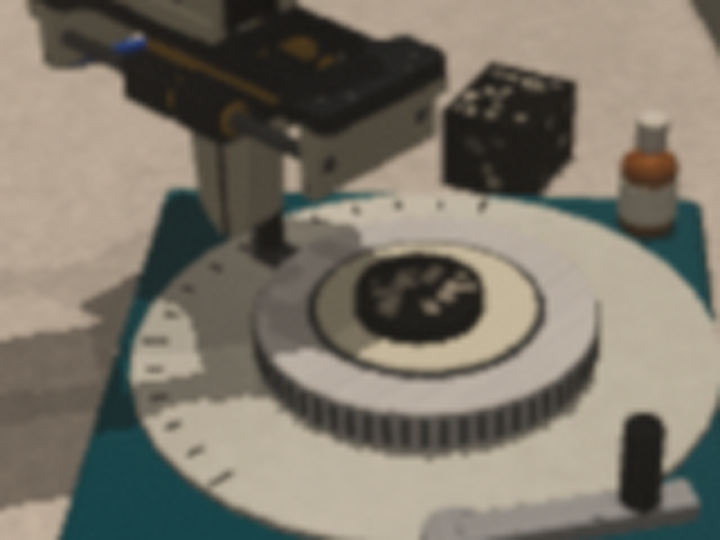

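View pics/tz5.png

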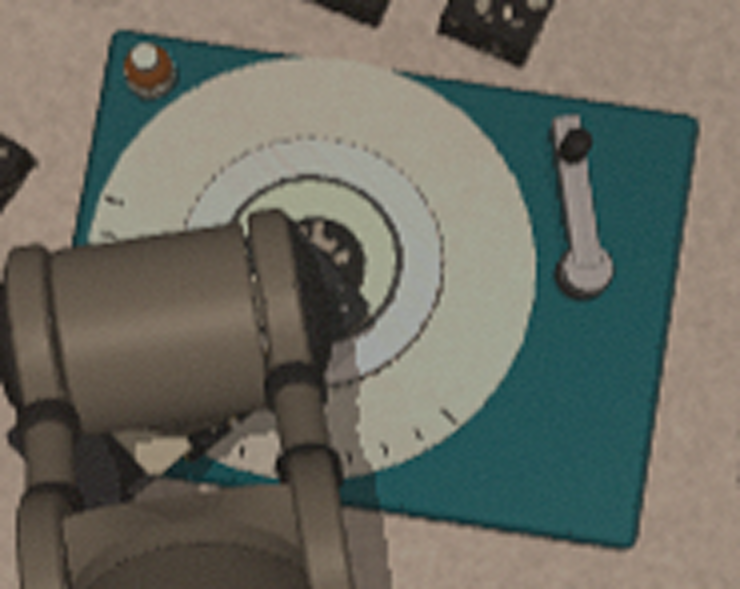

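send_rows(series="-1 -0.3 -0.7 0 0; -1 -2 -0.7 0 0; -1 -3.5 -0.7 0 0; -1 -4 -4 2.5 0; -1 -4 -7.2 5.5 0; -1 -4 -7.2 5.5 0; -1 -4 -7.2 5.5 0; -1 -4 -7.2 5.5 0")

```text
time: 8.2
tool_pos: [437.0, -121.3, 183.7]
tcp_rot: [0.164, 1.569, -0.713]
contact_force: [0.9, 0.5, 0.5]
grip_width: 0.3
```

```bash
cat > look.py <<'E'
from h import *
import sys
n=sys.argv[1]
o,R=st()
p2=capture('top');p=capture('side')
for q in (p2,p):
  for k in ['lever_tip','rider_tip','lever_post','ring_axis','clamp_knob']:
    r=place_of(q,k)
    for a in r[:2]:
        d=np.array(a['point'][:2])-C;print(k,np.round(a['point'],1).tolist(),round(a['score'],2),'ang',np.degrees(np.arctan2(d[1],d[0])).round(1))
im=cv2.cvtColor(p2['pixels'],cv2.COLOR_RGB2BGR)[170:325,260:445];cv2.imwrite(f'pics/tz{n}.png',cv2.resize(im,None,fx=4,fy=3.8,interpolation=cv2.INTER_CUBIC))
im=cv2.cvtColor(p['pixels'],cv2.COLOR_RGB2BGR)[180:300,225:385];cv2.imwrite(f'pics/sz{n}.png',cv2.resize(im,None,fx=4.5,fy=4.5,interpolation=cv2.INTER_CUBIC))
E
python3 look.py 6
```

```text
8.2 [ 437.  -121.3  183.7] y-ang 39.7 F [0.9 0.5 0.5] w 0.3 q [-0.44  0.25  1.78 -0.    1.11  0.44]
lever_tip [498.8, 171.1, 41.4] 0.84 ang 129.2
rider_tip [514.8, 179.3, 37.5] 0.63 ang 120.2
rider_tip [462.8, 449.8, 1.8] 0.39 ang 106.4
lever_post [506.4, 160.4, 91.4] 0.74 ang 129.7
ring_axis [570.9, 81.3, 37.7] 0.7 ang -94.4
clamp_knob [632.8, -67.1, 98.2] 0.61 ang -67.6
lever_tip [574.3, 83.0, 37.6] 0.44 ang 6.9
ring_axis [575.3, 83.7, 34.4] 0.82 ang 14.3
clamp_knob [634.2, -69.0, 100.2] 0.82 ang -67.4
```

View pics/tz6.png

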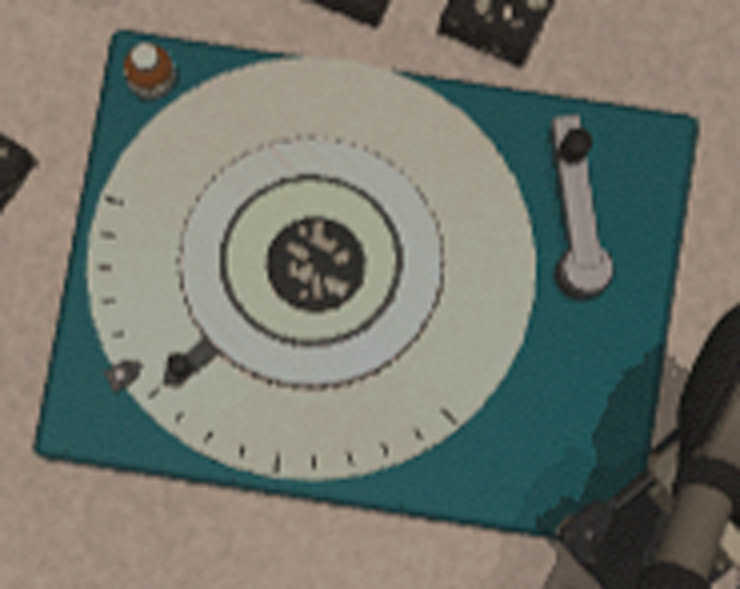

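View pics/sz6.png

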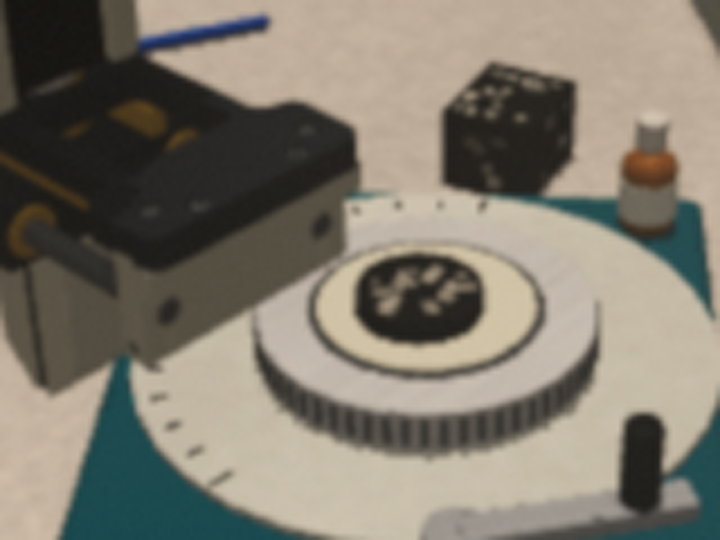

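```bash
python3 - <<'E'
from h import *
p=capture('top')
im=cv2.cvtColor(p['pixels'],cv2.COLOR_RGB2BGR)[250:300,275:325]
big=cv2.resize(im,None,fx=12,fy=12,interpolation=cv2.INTER_CUBIC)
def pt(r,a,z):
    q=proj(p,[C[0]+r*np.cos(np.radians(a)),C[1]+r*np.sin(np.radians(a)),z]); return tuple(int(v) for v in ((q-[275,250]+.5)*12))
for a,col in ((120,(0,255,0)),(129.5,(0,0,255))):
    cv2.line(big,pt(80,a,42),pt(137,a,42),col,1)
cv2.circle(big,pt(114,120,42),4,(0,255,0),1);cv2.circle(big,pt(112,129.5,42),4,(0,0,255),1);cv2.circle(big,pt(98,129.5,92),4,(255,0,0),1)
cv2.imwrite('pics/ov6.png',big)
E
```

```text
(no output)
```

View pics/ov6.png

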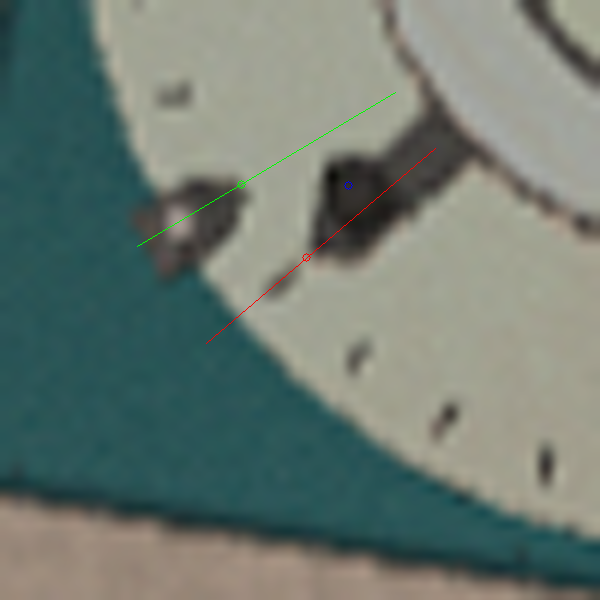

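```bash
python3 - <<'E'
from h import *
o,R=st()
x,y,z,a=arc(130,d=40);
rows([(470,60,184,a),(x,y,150,a),(x,y,63,a)],o,R)
E
```

```text
8.85 [ 437.3 -117.3  183.2] y-ang 40.1 F [ 0.2 -0.3  0.5] w 0.3 q [-0.43  0.25  1.78 -0.    1.11  0.44]
-1 -0.03 4.64 -3.82 0.02; -1 1.11 6.37 -5.5 0.02; -1 4.01 6.37 -5.5 0.02;
```

send_rows(series="-1 0 3.5 -3 0; -1 0 6.4 -5.5 0; -1 1 6.4 -5.5 0; -1 1 6.4 -5.5 0; -1 1 6.4 -5.5 0; -1 2.5 6.4 -5.5 0; -1 4 6.4 -5.5 0; -1 4 6.4 -5.5 0")

```text
time: 9.85
tool_pos: [475.7, 131.2, 61.0]
tcp_rot: [-2.113, 1.564, -2.985]
contact_force: [-0.5, -0.9, 0.9]
grip_width: 0.4
```

```bash
python3 - <<'E'
from h import *
o,R=st()
rows([arc(t,z=63) for t in (140,136,132,129,127,125,123,122)],o,R)
E
```

```text
9.85 [475.7 131.2  61. ] y-ang 40.0 F [-0.5 -0.9  0.9] w 0.4 q [ 0.11  0.49  1.81 -0.    0.84  0.99]
-1 -0.07 0.3 0.16 -2.0; -1 -0.07 0.52 0.09 -1.2; -1 -0.07 0.74 0.04 -0.4; -1 -0.07 0.91 0.01 0.2; -1 -0.07 1.03 -0.01 0.6; -1 -0.07 1.14 -0.02 1.0; -1 -0.07 1.26 -0.02 1.4; -1 -0.07 1.32 -0.03 1.6;
```

send_rows(series="-1 -0.05 0.3 0 0; -1 -0.05 0.55 0 0; -1 -0.05 0.75 0 0; -1 -0.05 0.91 0 0.2; -1 -0.05 1.03 -0.01 0.6; -1 -0.05 1.14 -0.02 1; -1 -0.05 1.26 -0.02 1.4; -1 -0.05 1.31 -0.03 1.6")

```text
time: 10.85
tool_pos: [507.5, 158.2, 64.9]
tcp_rot: [-1.103, 1.57, -2.115]
contact_force: [-0.8, -2.4, 1.9]
grip_width: 0.5
```

send_rows(series="-1 0 0 0 0; -1 0 0 0 0")

```text
time: 11.1
tool_pos: [507.6, 158.2, 64.8]
tcp_rot: [1.039, 1.571, 0.028]
contact_force: [-0.4, -0.9, 0.8]
grip_width: 0.5
```

```bash
python3 - <<'E'
from h import *
o,R=st()
print(arc(122))
p=capture('side')
im=cv2.cvtColor(p['pixels'],cv2.COLOR_RGB2BGR)[180:300,225:385];cv2.imwrite('pics/sz7.png',cv2.resize(im,None,fx=4.5,fy=4.5,interpolation=cv2.INTER_CUBIC))
r=place_of(p,'lever_tip');print(r and r[0]['point'])
E
```

```text
11.1 [507.6 158.2  64.8] y-ang 32.1 F [-0.4 -0.9  0.8] w 0.5 q [ 0.16  0.54  1.71 -0.    0.89  1.17]
(np.float64(505.4991425666432), np.float64(157.23000519559847), 64.0, 32)
[513.1, 177.4, 40.8]
```

send_rows(series="-1 -0.1 -0.7 0 0; -1 -2 -0.7 0 0; -1 -3.5 -0.7 0 0; -1 -4 -4 4.5 0; -1 -4 -5.5 7.5 0; -1 -4 -5.5 7.5 0; -1 -4 -5.5 7.5 0; -1 -4 -5.5 7.5 0")

```text
time: 12.2
tool_pos: [487.1, -123.4, 184.9]
tcp_rot: [0.353, 1.569, -0.662]
contact_force: [0.8, 0.4, -1.0]
grip_width: 0.5
```

```bash
cat > ov.py <<'E'
from h import *
import sys
p=capture('top')
im=cv2.cvtColor(p['pixels'],cv2.COLOR_RGB2BGR)[250:300,275:325]
big=cv2.resize(im,None,fx=12,fy=12,interpolation=cv2.INTER_CUBIC)
def pt(r,a,z):
    q=proj(p,[C[0]+r*np.cos(np.radians(a)),C[1]+r*np.sin(np.radians(a)),z]); return tuple(int(v) for v in ((q-[275,250]+.5)*12))
for a,col in ((120,(0,255,0)),):
    cv2.line(big,pt(60,a,42),pt(137,a,42),col,1)
cv2.circle(big,pt(114,120,42),4,(0,255,0),1)
cv2.imwrite(f'pics/ov{sys.argv[1]}.png',big)
E
python3 look.py 8; python3 ov.py 8
```

```text
12.2 [ 487.1 -123.4  184.9] y-ang 31.8 F [ 0.8  0.4 -1. ] w 0.5 q [-0.4   0.34  1.65 -0.    1.15  0.61]
lever_tip [513.9, 183.2, 42.5] 0.72 ang 119.6
rider_tip [512.6, 179.7, 37.4] 0.53 ang 121.0
lever_post [521.5, 169.5, 93.7] 0.75 ang 119.7
ring_axis [567.7, 77.2, 37.9] 0.81 ang -121.4
clamp_knob [513.9, 178.7, 35.3] 0.7 ang 120.7
clamp_knob [631.1, -64.4, 100.2] 0.56 ang -67.8
lever_tip [633.0, -70.0, 101.2] 0.43 ang -67.9
ring_axis [577.2, 80.2, 36.2] 0.97 ang -21.2
ring_axis [632.0, -68.4, 100.1] 0.59 ang -68.0
clamp_knob [632.5, -72.8, 103.1] 0.83 ang -68.4
```

View pics/ov8.png

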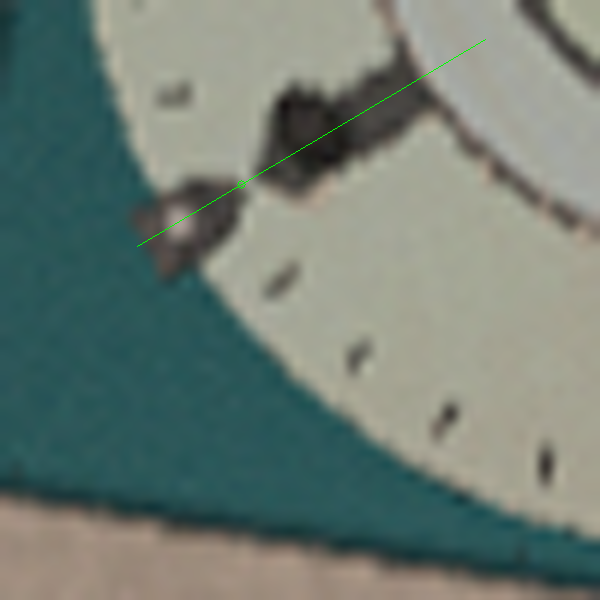

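View pics/sz7.png

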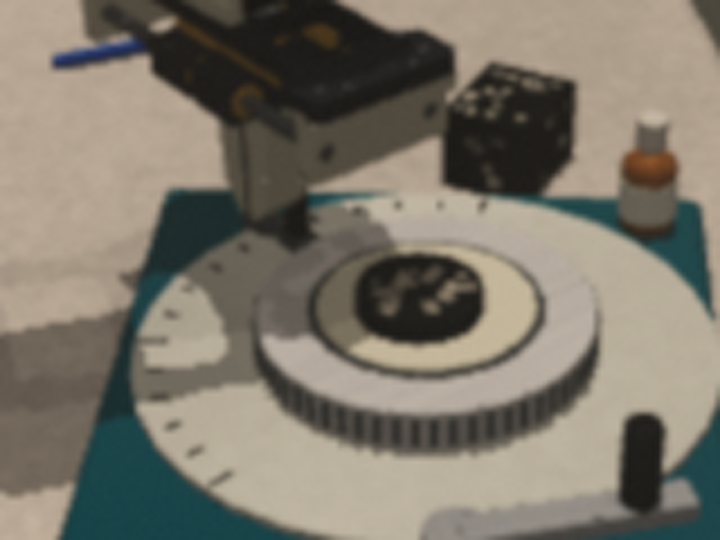

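View pics/sz8.png

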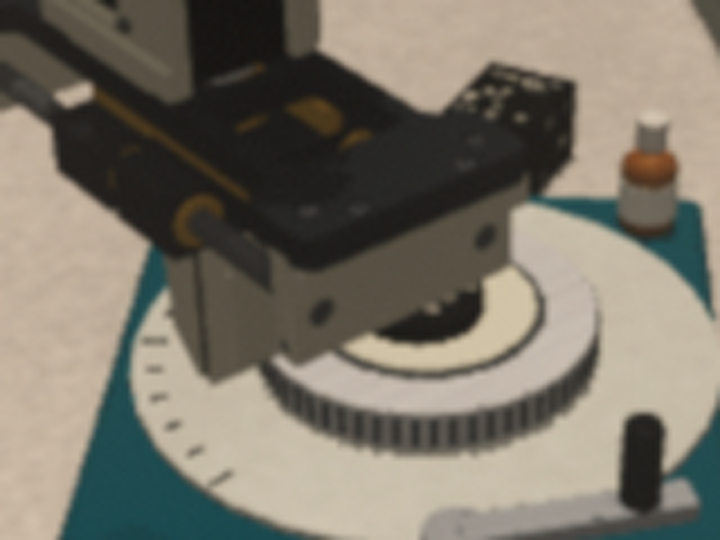

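```bash
python3 - <<'E'
from h import *
o,R=st()
# clamp: pivot
P=np.array([563.2,-73.2]);k=np.array([632.5,-65]);d=k-P;print(np.hypot(*d),np.degrees(np.arctan2(d[1],d[0])))
def carc(th,dd=17.5,z=76,r=70):
    a=np.radians(th);u=np.array([np.cos(a),np.sin(a)]);t=np.array([-np.sin(a),np.cos(a)])
    q=P+r*u-dd*t;return (q[0],q[1],z,th+90)
x,y,z,a=carc(7,dd=45)
rows([(x-70,y-60,185,a),(x,y,150,a),(x,y,78,a)],o,R)
E
```

```text
12.85 [ 487.1 -119.6  184.8] y-ang 32.1 F [ 0.7 -0.1  0.2] w 0.3 q [-0.39  0.34  1.65 -0.    1.15  0.62]
69.78345076019095 6.748209864899827
-1 -0.01 1.41 2.84 -12.98; -1 1.16 4.45 2.38 -12.98; -1 3.56 4.45 2.38 -12.98;
```

send_rows(series="-1 0 1.4 2.8 -2; -1 0 4.4 2.4 -4; -1 1 4.4 2.4 -6; -1 1 4.4 2.4 -8; -1 1 4.4 2.4 -10; -1 1 4.4 2.4 -12; -1 1 4.4 2.4 -13; -1 1 4.4 2.4 -13")

```text
time: 13.85
tool_pos: [637.1, -111.0, 154.6]
tcp_rot: [2.774, 1.571, 2.897]
contact_force: [-0.1, -0.0, -0.0]
grip_width: 0.4
```

```bash
python3 look.py 9; python3 - <<'E'
from h import *
o,R=st()
P=np.array([563.2,-73.2])
def carc(th,dd=17.5,z=76,r=70):
    a=np.radians(th);u=np.array([np.cos(a),np.sin(a)]);t=np.array([-np.sin(a),np.cos(a)])
    q=P+r*u-dd*t;return (q[0],q[1],z,th+90)
x,y,z,a=carc(7,dd=45)
rows([(x,y,78,a)],o,R)
E
```

```text
13.85 [ 637.1 -111.   154.6] y-ang 97.0 F [-0.1 -0.  -0. ] w 0.4 q [-0.29  0.62  1.26 -0.    1.26 -0.41]
lever_tip [509.9, 184.3, 40.7] 0.63 ang 121.0
rider_tip [513.9, 181.2, 37.9] 0.53 ang 120.1
lever_post [519.4, 169.8, 91.4] 0.92 ang 120.6
ring_axis [573.1, 78.4, 38.2] 0.7 ang -63.4
clamp_knob [632.5, -67.1, 101.2] 0.61 ang -67.7
lever_tip [514.6, 178.1, 38.5] 0.83 ang 120.6
rider_tip [511.6, 175.3, 39.6] 0.49 ang 122.7
lever_post [523.7, 166.7, 91.3] 0.87 ang 119.4
ring_axis [576.0, 81.9, 35.4] 0.69 ang -8.0
clamp_knob [634.4, -69.6, 98.8] 0.64 ang -67.4
14.45 [ 637.1 -111.1  154.8] y-ang 97.0 F [ 0.1  0.2 -1.1] w 0.6 q [-0.29  0.62  1.26 -0.    1.26 -0.41]
-1 2.56 0.05 0.04 0.01;
```

View pics/sz9.png

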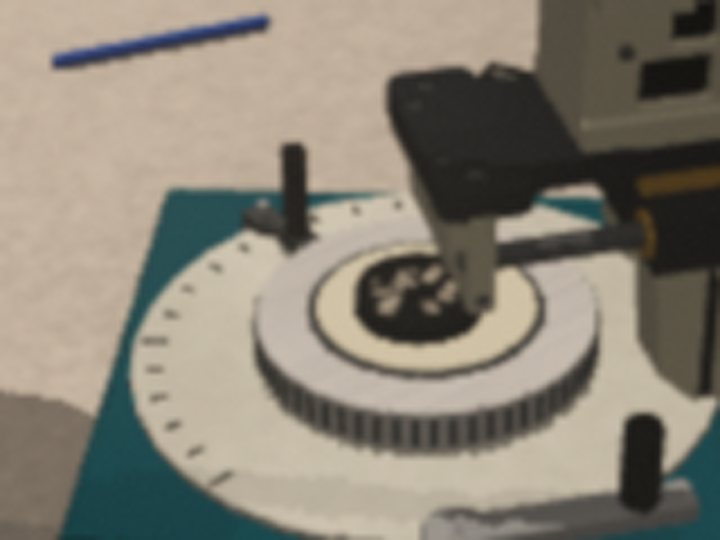

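View pics/tz9.png

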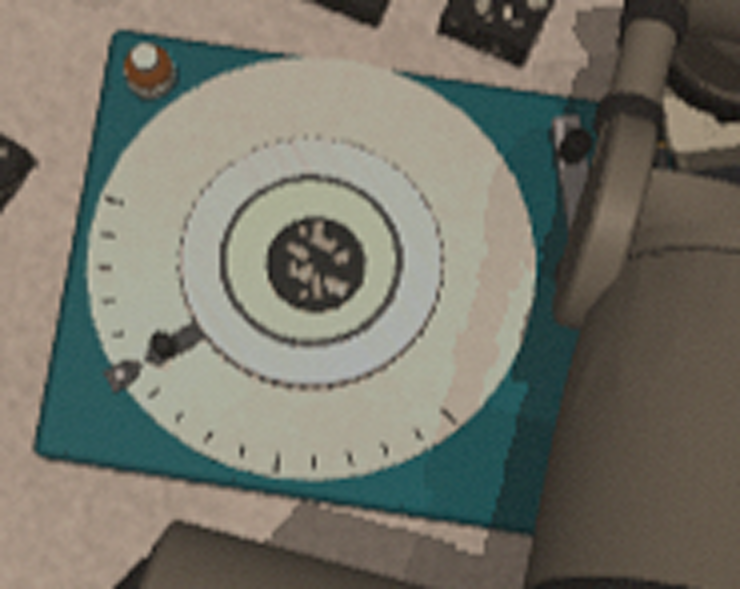

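send_rows(series="-1 1.2 0.05 0.05 0; -1 2.55 0.05 0.05 0; -1 2.55 0.05 0.05 0; -1 2.55 0.05 0.05 0; -1 2.55 0.05 0.05 0")

```text
time: 15.08
tool_pos: [639.7, -109.8, 80.5]
tcp_rot: [-0.428, 1.567, -0.305]
contact_force: [0.7, 1.5, 0.1]
grip_width: 0.2
```

```bash
cat >> h.py <<'E'
P=np.array([563.2,-73.2])
def carc(th,dd=18,z=77,r=70):
    a=np.radians(th);u=np.array([np.cos(a),np.sin(a)]);t=np.array([-np.sin(a),np.cos(a)])
    q=P+r*u-dd*t;return (q[0],q[1],z,th+90)
E
python3 - <<'E'
from h import *
o,R=st()
rows([carc(t) for t in (-9,-4,0,3,6,9,12,15)],o,R)
p=capture('side');save(p,'s10.png')
E
```

```text
15.07 [ 639.7 -109.8   80.5] y-ang 97.1 F [0.7 1.5 0.1] w 0.2 q [-0.29  0.7   1.34 -0.    1.1  -0.41]
-1 0.11 0.3 -0.3 3.21; -1 0.11 0.49 -0.2 2.21; -1 0.11 0.64 -0.14 1.41; -1 0.11 0.76 -0.09 0.81; -1 0.11 0.88 -0.06 0.21; -1 0.11 1.0 -0.03 -0.39; -1 0.11 1.13 -0.0 -0.99; -1 0.11 1.25 0.01 -1.59;
```

View pics/s10.png

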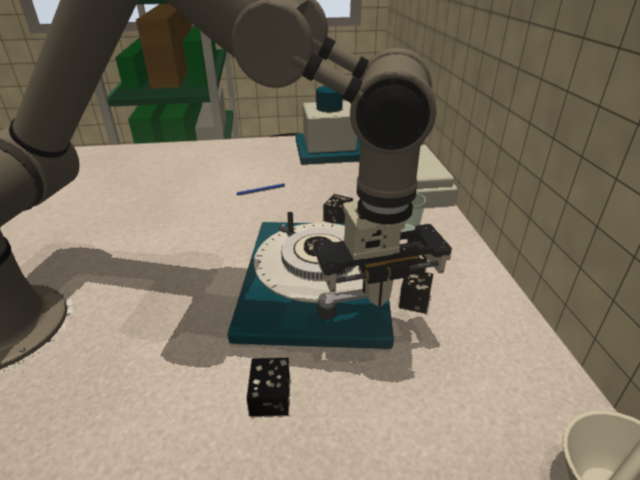

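send_rows(series="-1 0.05 0.3 0 0; -1 0.1 0.5 0 0; -1 0.1 0.64 0 0; -1 0.1 0.76 0 0; -1 0.1 0.88 0 0; -1 0.1 1 0 -0.4; -1 0.1 1.13 0 -1; -1 0.1 1.25 0.01 -1.6")

```text
time: 16.12
tool_pos: [635.0, -72.4, 75.6]
tcp_rot: [-0.579, 1.568, -0.314]
contact_force: [3.6, -1.5, 0.2]
grip_width: 0.5
```

```bash
python3 - <<'E'
from h import *
o,R=st();print(carc(15))
rows([carc(t) for t in (18,21,24,27,30,33,36,39)],o,R)
E
```

```text
16.12 [635.  -72.4  75.6] y-ang 105.2 F [ 3.6 -1.5  0.2] w 0.5 q [-0.23  0.69  1.38 -0.    1.08 -0.5 ]
(np.float64(635.4735506520802), np.float64(-72.46933171602677), 77, 105)
-1 -0.05 0.12 0.04 -0.56; -1 -0.05 0.24 0.07 -1.16; -1 -0.05 0.37 0.08 -1.76; -1 -0.05 0.49 0.09 -2.36; -1 -0.05 0.62 0.09 -2.96; -1 -0.05 0.74 0.09 -3.56; -1 -0.05 0.87 0.08 -4.16; -1 -0.05 0.99 0.06 -4.76;
```

send_rows(series="-1 0 0.12 0.04 -0.6; -1 0 0.24 0.07 -1.2; -1 0 0.37 0.08 -1.8; -1 0 0.49 0.09 -2.4; -1 0 0.62 0.09 -3; -1 0 0.74 0.09 -3.6; -1 0 0.87 0.08 -4.2; -1 0 0.99 0.06 -4.8")

```text
time: 17.12
tool_pos: [628.5, -43.2, 75.5]
tcp_rot: [-1.228, 1.57, -0.543]
contact_force: [-0.6, -1.0, 0.5]
grip_width: 0.0
```

```bash
python3 - <<'E'
from h import *
o,R=st();print(carc(39))
rows([carc(t) for t in (42,45,48,51,54,57,60,62)],o,R)
p=capture('side');save(p,'s11.png');print([a['point'] for a in place_of(p,'clamp_knob')])
E
```

```text
17.12 [628.5 -43.2  75.5] y-ang 129.2 F [-0.6 -1.   0.5] w 0.0 q [-0.19  0.67  1.4  -0.    1.06 -0.87]
(np.float64(628.927984340885), np.float64(-43.13619993273686), 77, 129)
-1 -0.05 0.12 0.04 -0.56; -1 -0.05 0.24 0.06 -1.16; -1 -0.05 0.36 0.08 -1.76; -1 -0.05 0.49 0.09 -2.36; -1 -0.05 0.62 0.09 -2.96; -1 -0.05 0.74 0.09 -3.56; -1 -0.05 0.87 0.08 -4.16; -1 -0.05 0.95 0.07 -4.56; 
[[569.3, 81.8, 64.6]]
```

View pics/s11.png

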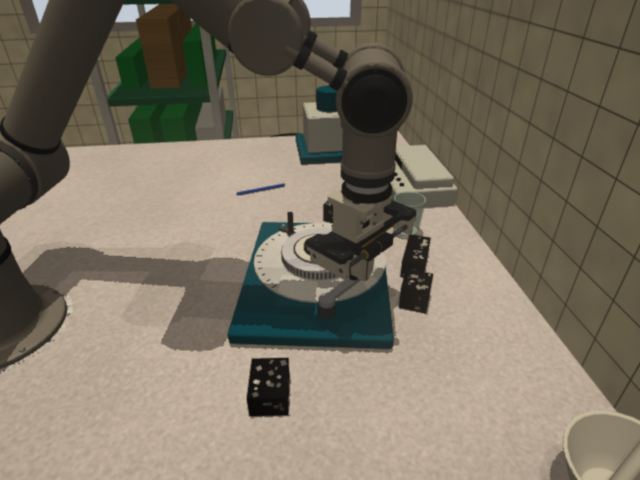

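The clamp arm is turning along with the fingers, so I'll keep pushing.

send_rows(series="-1 0 0.12 0.04 -0.6; -1 0 0.24 0.06 -1.2; -1 0 0.36 0.08 -1.8; -1 0 0.49 0.09 -2.4; -1 0 0.62 0.09 -3; -1 0 0.74 0.09 -3.6; -1 0 0.87 0.08 -4.2; -1 0 0.95 0.07 -4.6")

```text
time: 18.23
tool_pos: [612.0, -19.7, 75.4]
tcp_rot: [-1.618, 1.57, -0.534]
contact_force: [0.4, -1.6, 0.9]
grip_width: 0.4
```

```bash
python3 - <<'E'
from h import *
o,R=st();print(carc(62))
rows([carc(t) for t in (64,66,68,70,71)],o,R)
E
```

```text
18.23 [612.  -19.7  75.4] y-ang 152.1 F [ 0.4 -1.6  0.9] w 0.4 q [-0.16  0.65  1.46 -0.    1.03 -1.24]
(np.float64(611.9560660664731), np.float64(-19.844156630021153), 77, 152)
-1 -0.05 0.08 0.02 -0.38; -1 -0.05 0.16 0.03 -0.78; -1 -0.05 0.25 0.05 -1.18; -1 -0.06 0.33 0.06 -1.58; -1 -0.06 0.37 0.06 -1.78;
```

send_rows(series="-1 0 0.08 0.02 -0.4; -1 0 0.16 0.03 -0.8; -1 0 0.25 0.05 -1.2; -1 0 0.33 0.06 -1.6; -1 0 0.37 0.06 -1.8; -1 0 0.37 0.06 -1.8")

```text
time: 18.98
tool_pos: [602.7, -12.6, 75.2]
tcp_rot: [1.484, 1.571, 2.724]
contact_force: [0.5, -0.1, 1.3]
grip_width: 0.3
```

send_rows(series="-1 -0.1 -0.6 0 0; -1 -0.5 -0.8 0 0; -1 -2.5 -0.8 0 0; -1 -3.5 -0.8 0 0; -1 -4 -0.8 3 0; -1 -4 -1 6 0; -1 -4 -1 7 0; -1 -4 -1 7 0")

```text
time: 19.98
tool_pos: [699.2, 180.2, 195.4]
tcp_rot: [0.805, 1.57, 2.048]
contact_force: [0.1, -0.1, 0.2]
grip_width: 0.6
```

```bash
python3 look.py 12;python3 ov.py 12
```

```text
19.98 [699.2 180.2 195.4] y-ang 161.2 F [ 0.1 -0.1  0.2] w 0.6 q [ 0.15  0.75  0.91  0.    1.48 -1.1 ]
lever_tip [734.2, -34.0, -2.3] 0.64 ang -35.5
rider_tip [764.9, 77.5, 0.5] 0.7 ang -1.5
lever_post [767.2, 74.7, 0.3] 0.53 ang -2.3
ring_axis [572.3, 79.3, 38.6] 0.58 ang -68.5
lever_tip [516.6, 183.0, 42.3] 0.65 ang 118.5
rider_tip [513.6, 176.1, 37.9] 0.47 ang 121.5
rider_tip [787.5, 202.4, 3.2] 0.35 ang 29.0
lever_post [522.3, 166.9, 89.0] 0.93 ang 120.0
lever_post [457.9, 447.5, 0.9] 0.19 ang 107.2
ring_axis [574.2, 81.5, 40.2] 0.7 ang -19.0
clamp_knob [581.8, -10.2, 100.2] 0.6 ang -83.4
clamp_knob [569.7, 83.9, 65.3] 0.26 ang 135.0
```

View pics/tz12.png

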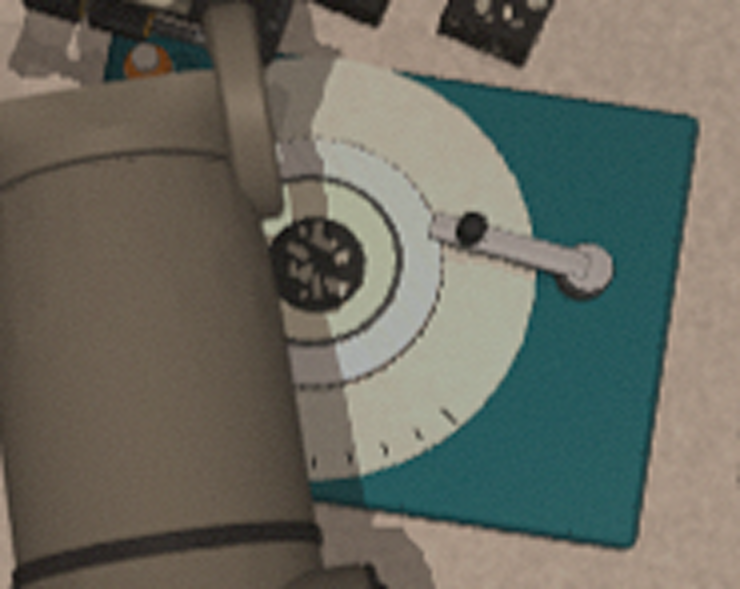

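View pics/sz12.png

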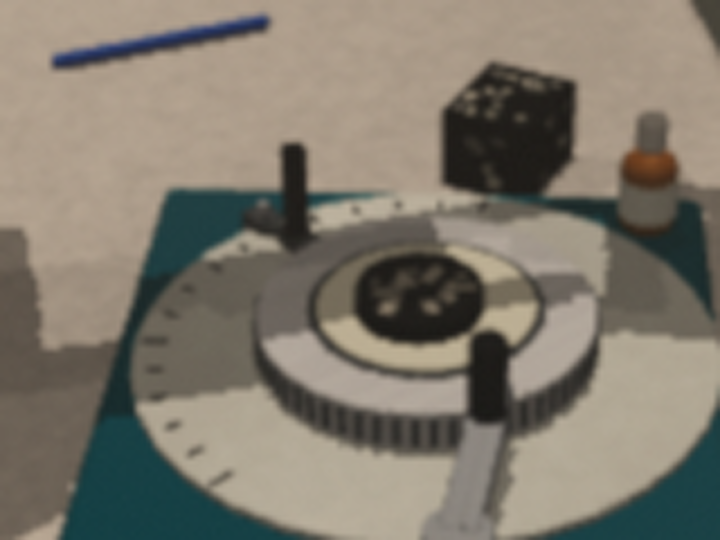

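send_rows(series="-1 -1 0 0 0; -1 -2 0 -3 0; -1 -2 0 -6 0; -1 -2 0 -9 0; -1 -2 0 -12 0; -1 -2 0 -12 0; -1 -2 0 -12 0; -1 -2 0 -12 0")

```text
time: 21.62
tool_pos: [581.3, -168.0, 255.6]
tcp_rot: [-2.662, 1.57, -1.427]
contact_force: [0.3, 0.2, 1.4]
grip_width: 0.4
```

```bash
python3 look.py 13;python3 ov.py 13; python3 - <<'E'
from h import *
p=capture('top');save(p,'t13.png')
k=unproj(p,(472/4+260-.4,229/3.8+170-.4),102)[:2]-P;print(np.hypot(*k),np.radians(np.degrees(np.arctan2(k[1],k[0]))+10.2))
E
```

```text
21.62 [ 581.3 -168.   255.6] y-ang 160.7 F [0.3 0.2 1.4] w 0.4 q [-0.41  0.47  1.24 -0.    1.43 -1.64]
rider_tip [790.4, 203.7, -0.6] 0.47 ang 28.9
rider_tip [516.0, 178.4, 38.3] 0.37 ang 119.9
lever_post [522.2, 164.7, 92.4] 0.91 ang 120.7
lever_post [572.6, 82.2, -0.8] 0.61 ang -14.0
ring_axis [568.0, 80.9, 36.6] 0.67 ang -150.5
clamp_knob [587.9, -9.0, 99.5] 0.82 ang -79.5
clamp_knob [735.2, -32.1, -0.7] 0.56 ang -34.9
lever_tip [512.7, 177.5, 41.3] 0.94 ang 121.6
lever_tip [522.1, 165.8, 88.8] 0.34 ang 120.4
rider_tip [583.3, -9.9, 100.2] 0.47 ang -82.4
rider_tip [511.8, 178.6, 36.2] 0.39 ang 121.7
lever_post [522.1, 164.3, 89.6] 0.76 ang 120.9
ring_axis [695.3, 176.6, 32.1] 0.66 ang 37.1
ring_axis [574.0, 83.4, 37.2] 0.57 ang 14.9
clamp_knob [586.1, -9.0, 100.8] 0.73 ang -80.6
70.30229984656688 1.4755483670442326
```

View pics/ov13.png

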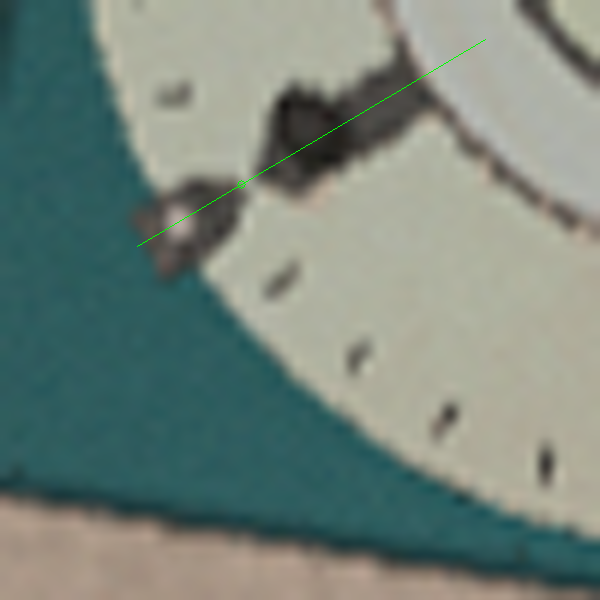

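View pics/t13.png

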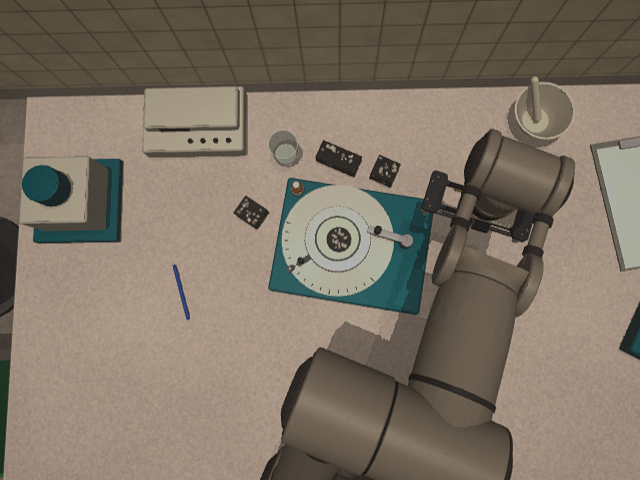

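The lever's point (about (300,262) in the full picture) meets the rider's point. The clamp reads about 1.47 rad with its nose over the ring's rim. The arm is clear and nothing else has moved.

```bash
python3 -c "
from plant import *
print(close_job())"
```

```text
the job is handed in; nothing more can be done
None
```

The ring is set at the rider and the clamp is closed over the ring's rim. I handed the job in at about 22 s of the 69 s allowed; no verdict was reported.

- **How it was done:** I kept the fingers shut and only pushed. The ring's post went round in short arcs, with a look just before the setting and another at it. After that I pushed the clamp knob inwards.
- **Ring:** in the last top view the lever's axis and point line up with the rider's point. Both stand at about 120° seen from above, within roughly 1° (about 2 mm).
- **Clamp:** it measures about 1.47 rad against the 1.25 needed, and its nose is over the rim.
- **Everything else:** the rider, the slice and the loose things look unmoved in the pictures. The largest contact force I read after a move was about 4 N, and the arm was clear at the end.
- **Where checks disagreed:** the networks' angles for the lever and rider points scattered by up to about 3° between views, with a few plain false reports. I therefore went by the measured pixels in the top view.

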